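# Photograph the returned gauge cases that are not empty

## Robot

A 6-joint arm with a two-finger parallel gripper is mounted at the origin on a cart in front of the work surface, level with it; the furniture and walls round the work are solid. World frame = base frame: x ahead of the robot, y to its left, z up, the work surface at z = 0. Lengths are in m, angles in degrees, forces in N, time in s.
With the tool pointing down it reaches from about 0.325 to 0.775 m from the base axis. Payload 5.5 kg.
Tool frame: the origin (TCP) lies at the very end of the fingers, on their centre line; the grasp point (between the pads) lies 19 mm behind it (env.hold_point_z is the z of the grasp point in the tool frame, in m); z points along the fingers, y is the line along which they close (so a half turn about z gives the same grasp; the last joint's range is limited). The gripper opens to 85 mm and grips with 20 to 120 N. Pads are 22 mm wide; open, the fingers measure 114 mm over their backs; the gripper's body (76 mm by 85 mm) begins 54 mm behind the grasp point. The pads swing forward as they close: fully open they stand 13 mm farther back than shut.
Start: joints at [-68.967, 5.22, 70.514, -0, 104.267, -3.249], TCP at [0.247, -0.547, 0.231] pointing down, gripper open.
Joint ranges: [-164.24, 164.24], [-49.07, 125.15], [9.68, 141.18], [-86.29, 266.29], [3.28, 154.24], [-151.56, 151.56]. Speed limits (degrees/s): [147.25, 147.25, 172.46, 180, 180, 180].

## Interface

Orientations are given as a 3x3 rotation matrix whose columns are the frame's x, y, z axes.
In Python, from bench import sense, vision, order, env gives the robot as it stands.
- The arm moves only by the tool drive_tool, never from a script. Its argument "moves" is a list of rows, each an object with "slide": the shift along the world's x, y, z in mm, a list of three; "angular": the turn, a rotation vector about the world's x, y, z in rad, a list of three; "grip": the opening, from 0 (shut) to 1 (fully open). In form: [{"slide": [x, y, z], "angular": [rx, ry, rz], "grip": grip}, ...]. A call has 1 to 20 rows; each row shifts and turns the commanded pose from where the row before left it; what a row does not reach is not made up. A row lasts 1/10 s, in which the tool goes at most 50 mm and 8.59 degrees, less where a joint would pass 70% of its speed; a pose out of reach is approached as far as the arm can. A call is refused whole if a number of a shift passes 50 or a number of a turn 0.15, either way. A call with a gripper value outside its range is refused whole. The fingers move at their own pace and stop on an object; "grip_force" is the grip in N (left out, the last holds). Time passes only in rows, so rows that do not move let the fingers close. It gives the time, the measured TCP pose, the force, the opening and the grip force at its end, in the units of the state.
- sense(): the state, without advancing time (a new reading comes with each control period).
- vision.grab_frame(name): name is "side" or "top"; returns a dict with "pixels" (480x640x3 uint8, red, green, blue), "fx", "fy", "cx", "cy" (pixels), "view" (4x4, takes a point from world to camera coordinates). Camera axes: x right, y down, z forward; pixel columns grow to the right and rows downward; lengths in m; the calibration is good to about 2 mm. A picture is of the moment at which its call begins. There is no depth.
- order.finish_job(): hands the job in; it is judged then, once.
The state is a dict: "t": time; "joint_pos": joint angles; "qd": joint speeds; "effort": joint torques, N m; "position": TCP position; "ee_rot": TCP orientation; "ft_force": force on the tool from outside, world axes, zero at the start; "ft_torque": the same for the moment, N m; "grip_width": finger opening in m; "grip_force": force on a finger pad.
Only numpy, scipy, OpenCV 4.12 (cv2) and the standard library are available. Lean on these libraries where they do the work, as an engineer would, in place of code of your own. Each camera call takes 0.05 s, during which the arm holds its last target. There are 200 camera calls.

## Task

With the camera stand's white field still empty, take a reference picture: press the camera's red shutter button gently to its halfway stop, keep it there for about a second to focus, then press it fully down and let it go. Then lift each instrument case on the blue mat to feel whether a gauge is inside, stand all the heavy ones, and no empty one, upright on the white field, and take a second picture of them in the same two-step way. Afterwards put the photographed cases upright into the dark steel tray and leave any empty one standing upright on the blue mat; don't disturb the pink stapler in front of the stand or the roll of tape.

Things in the scene. Friction and masses are not known exactly. Their poses are not given: they have to be found in the camera images.
- case_a_mid (a point): closed instrument case, 90 x 46 x 44 mm high, grey with an orange lid and a blank white label on top; all cases look alike, some hold a gauge (about 0.5 to 0.63 kg in all), the others are empty (about 0.2 kg). The point is its centre, half-way up; x along its 90 mm length, y across the 46 mm width (take it there), z up. May be absent (None).
- case_b_mid (a point): closed instrument case, 90 x 46 x 44 mm high, grey with an orange lid and a blank white label on top; all cases look alike, some hold a gauge (about 0.5 to 0.63 kg in all), the others are empty (about 0.2 kg). The point is its centre, half-way up; x along its 90 mm length, y across the 46 mm width (take it there), z up. May be absent (None).
- case_c_mid (a point): closed instrument case, 90 x 46 x 44 mm high, grey with an orange lid and a blank white label on top; all cases look alike, some hold a gauge (about 0.5 to 0.63 kg in all), the others are empty (about 0.2 kg). The point is its centre, half-way up; x along its 90 mm length, y across the 46 mm width (take it there), z up. May be absent (None).
- case_e_mid (a point): closed instrument case, 90 x 46 x 44 mm high, grey with an orange lid and a blank white label on top; all cases look alike, some hold a gauge (about 0.5 to 0.63 kg in all), the others are empty (about 0.2 kg). The point is its centre, half-way up; x along its 90 mm length, y across the 46 mm width (take it there), z up. May be absent (None).
- mat: blue mat, 280 (x) x 300 (y) x 3 mm, fixed, on the robot's left; the cases stand on it at the start. Origin at the centre of its underside, top face at z = 3 mm.
- field (a point): centre of the white field on the camera stand, at its top surface, 8 mm above the desk. The field measures 170 (x) x 260 (y) mm; x points from the field towards the camera, y to the left seen along x, z up. The stand is fixed; its grey base plate is 6 mm thick and reaches from x = -100 to +220 mm, y +-135 mm.
- camera_top (a point): centre of the flat top of the black camera that stands beyond the white field and looks over it towards the robot; at x = 168, z = 98 mm from field, same axes. The camera body spans x +-23, y +-62 mm, its lens reaches to x = -53 mm. Besides the shutter button only a dial (4 mm high, at y = +44 mm) and a ring round the button (2 mm high) stand up from the top.
- shutter_top (a point): centre of the top of the red round shutter button (28 mm across), 16 mm above the camera's top at rest, at y = -34 mm from camera_top. Pressed straight down it moves 5 mm on a light spring (0.8 to 1.8 N) to the halfway stop, where the force must pass 5 N before it moves on, 5 mm more to the end stop (7.5 N). It springs back when let go.
- shutter_half (a joint): first stage of the shutter button, m pressed: 0 up, 0.005 at the halfway stop (stays 0.005 when pressed further).
- shutter_full (a joint): second stage of the shutter button, m pressed beyond the halfway stop: 0 up to the halfway stop, 0.005 fully down (picture taken).
- parts_tray: dark steel tray, 215 (x) x 315 (y) mm, walls 2 mm thick and 20 mm high (rim to 22 mm), inner floor 2 mm above its origin, fixed, on the robot's right. Origin at the centre of its underside; its long side (y) points roughly towards or away from the robot.
- stapler: pink stapler, 65 x 91 x 35 mm, lying nearest the robot, bystander; origin at the centre of its underside.
- masking_tape: roll of masking tape lying flat, 100 mm across, 25 mm high, bystander; origin at the centre of its underside.

How it is judged (in metres and radians):
On the way, in this order (a step that is already met when the one before it is completed fails the run):
1. with no case on the white field, the shutter button is held at its halfway stop for half a second (horizontal distance between each of case_a_mid, case_b_mid, case_c_mid, case_e_mid and field above 0.17 m and value of joint shutter_half above 0.0037 m and value of joint shutter_full below 0.002 m), for 0.5 s.
2. with the field still empty, the shutter button is pressed fully down (horizontal distance between each of case_a_mid, case_b_mid, case_c_mid, case_e_mid and field above 0.17 m and value of joint shutter_full above 0.0042 m), for 0.05 s.
3. with every heavy case standing upright on the white field and no empty case there, the shutter button is held at its halfway stop for half a second (horizontal distance between case_b_mid and field above 0.17 m and x of case_a_mid in the frame of field between -0.075 and 0.075 m and y of case_a_mid in the frame of field between -0.125 and 0.125 m and z of case_a_mid in the frame of field between 0.014 and 0.03 m and angle between each of case_a_mid, case_c_mid, case_e_mid's own z axis and vertical below 0.12 rad and x of case_c_mid in the frame of field between -0.075 and 0.075 m and y of case_c_mid in the frame of field between -0.125 and 0.125 m and z of case_c_mid in the frame of field between 0.014 and 0.03 m and x of case_e_mid in the frame of field between -0.075 and 0.075 m and y of case_e_mid in the frame of field between -0.125 and 0.125 m and z of case_e_mid in the frame of field between 0.014 and 0.03 m and value of joint shutter_half above 0.0037 m and value of joint shutter_full below 0.002 m), for 0.5 s.
4. with the heavy cases still there, the shutter button is pressed fully down (horizontal distance between case_b_mid and field above 0.17 m and x of case_a_mid in the frame of field between -0.075 and 0.075 m and y of case_a_mid in the frame of field between -0.125 and 0.125 m and z of case_a_mid in the frame of field between 0.014 and 0.03 m and angle between each of case_a_mid, case_c_mid, case_e_mid's own z axis and vertical below 0.12 rad and x of case_c_mid in the frame of field between -0.075 and 0.075 m and y of case_c_mid in the frame of field between -0.125 and 0.125 m and z of case_c_mid in the frame of field between 0.014 and 0.03 m and x of case_e_mid in the frame of field between -0.075 and 0.075 m and y of case_e_mid in the frame of field between -0.125 and 0.125 m and z of case_e_mid in the frame of field between 0.014 and 0.03 m and value of joint shutter_full above 0.0042 m), for 0.05 s.
At the end, for the whole second after the job is handed in: every heavy case stands upright (within 0.12 rad) and at rest on the floor of the steel tray, every empty case stands upright and at rest with its centre over the blue mat, and the shutter button is up again (x of case_a_mid in the frame of parts_tray between -0.095 and 0.095 m and y of case_a_mid in the frame of parts_tray between -0.145 and 0.145 m and z of case_a_mid in the frame of parts_tray between 0.016 and 0.032 m and angle between each of case_a_mid, case_c_mid, case_e_mid, case_b_mid's own z axis and vertical below 0.12 rad and linear speed of each of case_a, case_c, case_e, case_b below 0.02 m/s and x of case_c_mid in the frame of parts_tray between -0.095 and 0.095 m and y of case_c_mid in the frame of parts_tray between -0.145 and 0.145 m and z of case_c_mid in the frame of parts_tray between 0.016 and 0.032 m and x of case_e_mid in the frame of parts_tray between -0.095 and 0.095 m and y of case_e_mid in the frame of parts_tray between -0.145 and 0.145 m and z of case_e_mid in the frame of parts_tray between 0.016 and 0.032 m and x of case_b_mid in the frame of mat between -0.14 and 0.14 m and y of case_b_mid in the frame of mat between -0.15 and 0.15 m and z of case_b_mid in the frame of mat between 0.017 and 0.033 m and value of joint shutter_half below 0.0015 m and value of joint shutter_full below 0.001 m); the robot touches nothing.
It fails at once if the stapler or the roll of tape is shoved more than 30 mm (distance of any of stapler, masking_tape from where it was at the start of the episode above 0.03 m).
Of case_a, case_b, case_c only 2 to 3 are there at a start; the rules pass over those that are not, and their reading is None.
At some moment in a run one of case_b may be knocked a few centimetres aside while the robot is not near it.
Once in a run the grip may slacken for a moment while it holds something.
It also fails if it takes over 210 s, if anything falls off the work surface, if the arm or the gripper's body presses on something with over 40 N, if the wrist force passes 120 N, or if a joint passes its speed limit or range.

## Working session

There is one attempt and no reset: what is moved stays moved. The work goes in short steps, Python scripts to look and compute and a tool call to move; the robot and the scene stay as the last step left them, time stands still between calls to the robot, and variables do not carry over. Pictures are saved under pics/ and viewed, at most 14 in all, crops included, and the job is handed in when it is done.

Besides the shell and the picture viewer there is one more tool, called as name([rows], argument=value, ...), one row to a line, values as JSON. drive_tool: Moves the arm, as the interface text tells. Its arguments: {"type":"object","properties":{"moves":{"type":"array"},"grip_force":{"type":"number"}},"required":["moves"]}

```bash
mkdir -p pics; ls
cat > h.py <<'E'
from bench import sense, vision, order, env
import numpy as np, cv2
def shot(name,fn,crop=None,scale=1):
    f=vision.grab_frame(name); im=f["pixels"][:,:,::-1]
    if crop: a,b,c,d=crop; im=im[b:d,a:c]
    if scale!=1: im=cv2.resize(im,None,fx=scale,fy=scale,interpolation=cv2.INTER_CUBIC)
    cv2.imwrite("pics/"+fn,im); return f
def ray(f,u,v):
    V=np.array(f["view"]);R=V[:3,:3];c=-R.T@V[:3,3]
    d=R.T@np.array([(u-f["cx"])/f["fx"],(v-f["cy"])/f["fy"],1]);return c,d
def onz(f,u,v,z):
    c,d=ray(f,u,v);return c+d*(z-c[2])/d[2]
def proj(f,p):
    V=np.array(f["view"]);q=V[:3,:3]@np.array(p)+V[:3,3];return f["fx"]*q[0]/q[2]+f["cx"],f["fy"]*q[1]/q[2]+f["cy"]
E
python3 - <<'E'
from h import *
for n in("top","side"):
    f=shot(n,n+"1.png"); print(n,f["fx"],f["cx"],f["cy"],ray(f,320,240))
s=sense();print(s); print(env.hold_point_z)
E
```

```text
pics
top 451.2426799932284 313.7486014820124 243.2192153665419 (array([0.33820893, 0.01111531, 1.28391752]), array([ 1.76669959e-01,  5.80559904e-05, -9.84393490e-01]))
side 436.7588810725163 322.9166973351405 243.220534113909 (array([0.10359343, 0.98765014, 0.61743919]), array([ 0.38280175, -0.82581543, -0.41423503]))
{'t': 0.1, 'joint_pos': array([-6.89661987e+01,  5.25906373e+00,  7.05753249e+01, -1.41911610e-03,
        1.04266369e+02, -3.24932831e+00]), 'qd': array([ 0.13829012, -0.06227287, -0.161401  , -0.04009517,  0.06771566,
        0.11479492]), 'effort': array([ 2.37311608e-03, -4.60215783e+01, -4.19219542e+01, -4.59844080e-05,
        1.05985245e-02, -7.62292416e-06]), 'position': array([ 0.24664177, -0.54668633,  0.23025772]), 'ee_rot': array([[ 9.11526931e-01,  4.11239866e-01, -6.53579081e-04],
       [ 4.11240378e-01, -9.11525472e-01,  1.63275424e-03],
       [ 7.56996539e-05, -1.75707757e-03, -9.99998453e-01]]), 'ft_force': array([-0.63578293,  0.50802932, -0.22450705]), 'ft_torque': array([-0.01140605,  0.00491548,  0.01343919]), 'grip_force': 0.0, 'grip_width': 0.08533211018375983}
-0.0187
```

View pics/top1.png

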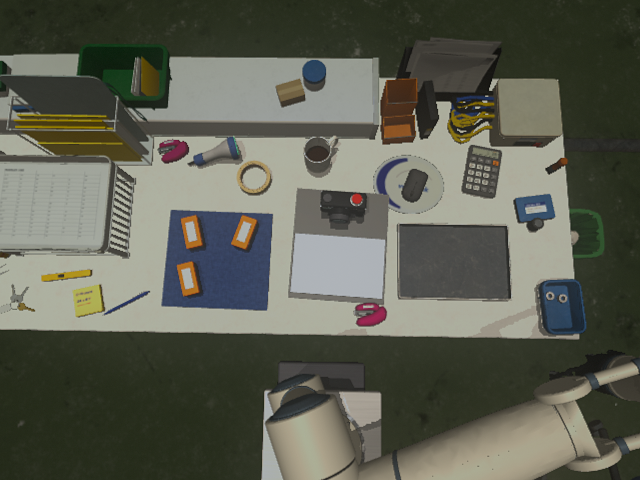

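View pics/side1.png

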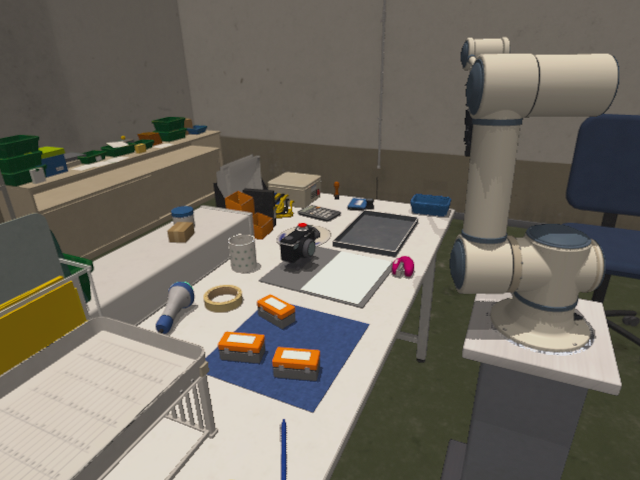

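The top view shows three cases at about (192,232), (244,232) and (188,279). The shutter is at (357,199), the white field around (338,266), the tray around (454,261), the stapler at (370,315) and the tape at (254,177). I'll enlarge the region for finer readings.

Run:
```python
import cv2
im=cv2.imread("pics/top1.png")
cv2.imwrite("pics/c1.png",cv2.resize(im[200:310,155:285],None,fx=5,fy=5,interpolation=cv2.INTER_CUBIC))
cv2.imwrite("pics/c2.png",cv2.resize(im[180:330,280:520],None,fx=3.33333,fy=3.33333,interpolation=cv2.INTER_CUBIC))
```

```text
(no output)
```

View pics/c1.png

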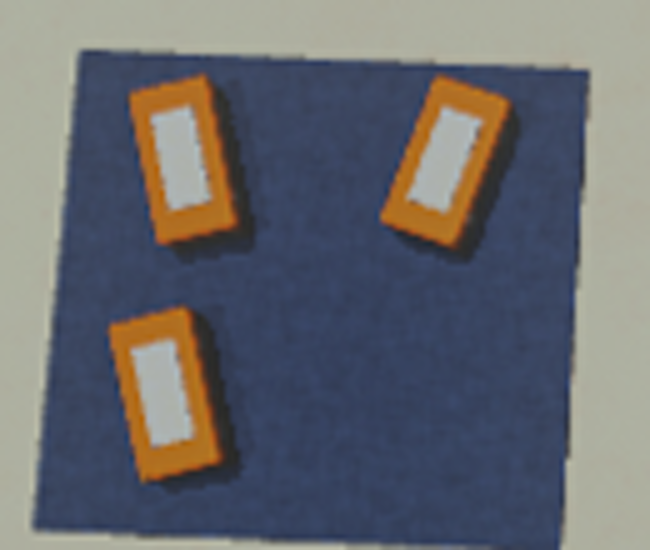

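View pics/c2.png

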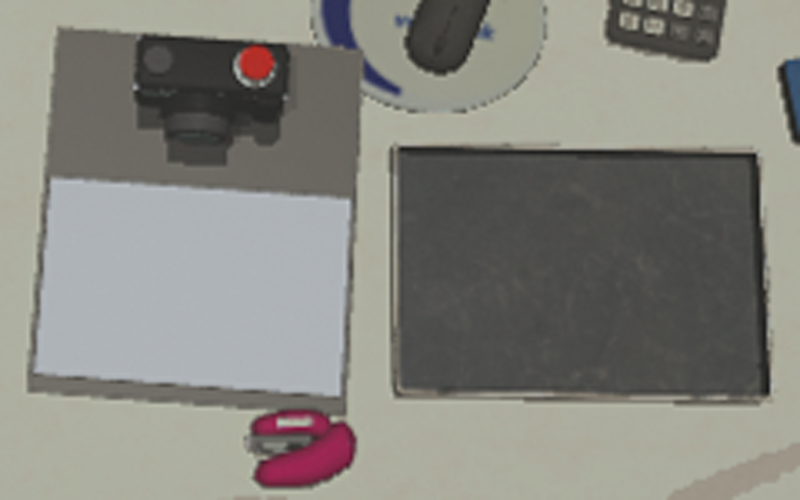

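c1 shows the three lids and the mat. c2 shows the field corners at (50,178), (352,198), (342,397) and (34,374), the button at (256,64), and the tray rim and stapler.

Run:
```python
from h import *
f=vision.grab_frame("top")
C1=lambda p,z:onz(f,155+p[0]/5-.4,200+p[1]/5-.4,z)[:2]
C2=lambda p,z:onz(f,280+p[0]/3.3333-.35,180+p[1]/3.3333-.35,z)[:2]
np.set_printoptions(precision=4,suppress=True)
def quad(P):
    P=np.array(P);c=P.mean(0);s=[np.linalg.norm(P[i]-P[(i+1)%4]) for i in range(4)]
    a=(P[0]+P[1]-P[2]-P[3]); b=P[0]+P[3]-P[1]-P[2]
    return c,np.array(s),"ang a",np.degrees(np.arctan2(a[1],a[0])),"b",np.degrees(np.arctan2(b[1],b[0]))
for n,q in dict(P=[(130,92),(206,75),(236,222),(160,245)],Q=[(437,76),(512,100),(455,248),(380,218)],R=[(110,324),(188,308),(221,462),(143,482)]).items(): print(n,quad([C1(p,.047) for p in q]))
print("mat",quad([C1(p,.003) for p in [(80,50),(590,70),(560,548),(33,528)]]))
print("field",quad([C2(p,.008) for p in [(50,178),(352,198),(342,397),(34,374)]]))
print("plate",quad([C2(p,.006) for p in [(58,28),(362,50),(343,413),(30,390)]]))
print("tray",quad([C2(p,.022) for p in [(392,146),(756,148),(769,400),(394,395)]]))
print("button",C2((256,64),.122)); print("stapler",[C2(p,.02) for p in [(245,410),(356,490),(303,448)]])
print("tape",onz(f,254,177,.025))
```

```text
P (array([0.5799, 0.3725]), array([0.0436, 0.0866, 0.0438, 0.0899]), 'ang a', np.float64(14.621133144301316), 'b', np.float64(105.97100852488238))
Q (array([0.5809, 0.2247]), array([0.0448, 0.0893, 0.0456, 0.0864]), 'ang a', np.float64(-18.855192487463583), 'b', np.float64(70.93811079128398))
R (array([0.4476, 0.3739]), array([0.0438, 0.0878, 0.0437, 0.0899]), 'ang a', np.float64(15.509315595785168), 'b', np.float64(104.00171544317304))
mat (array([0.5097, 0.304 ]), array([0.2995, 0.2763, 0.2985, 0.2778]), 'ang a', np.float64(-1.5469495763221264), 'b', np.float64(88.65644627671821))
field (array([ 0.4948, -0.0408]), array([0.2608, 0.1707, 0.2603, 0.1693]), 'ang a', np.float64(-3.301952174103586), 'b', np.float64(86.83115340631929))
plate (array([ 0.555 , -0.0438]), array([0.2676, 0.3166, 0.2644, 0.3179]), 'ang a', np.float64(-3.235147279342711), 'b', np.float64(86.62279908682007))
tray (array([ 0.5109, -0.3629]), array([0.31  , 0.2137, 0.3103, 0.2119]), 'ang a', np.float64(-0.3335918344309997), 'b', np.float64(90.33825230714865))
button [ 0.6592 -0.084 ]
stapler [array([ 0.3897, -0.0834]), array([ 0.3257, -0.175 ]), array([ 0.3592, -0.1315])]
tape [0.7475 0.2058 0.025 ]
```

drive_tool([
  {"slide":[27.6,30.9,-5.4],"angular":[0,0,-0.011],"grip":0},
  {"slide":[27.6,30.9,-5.4],"angular":[0,0,-0.011],"grip":0},
  {"slide":[27.6,30.9,-5.4],"angular":[0,0,-0.011],"grip":0},
  {"slide":[27.6,30.9,-5.4],"angular":[0,0,-0.011],"grip":0},
  {"slide":[27.6,30.9,-5.4],"angular":[0,0,-0.011],"grip":0},
  {"slide":[27.6,30.9,-5.4],"angular":[0,0,-0.011],"grip":0},
  {"slide":[27.6,30.9,-5.4],"angular":[0,0,-0.011],"grip":0},
  {"slide":[27.6,30.9,-5.4],"angular":[0,0,-0.011],"grip":0},
  {"slide":[27.6,30.9,-5.4],"angular":[0,0,-0.011],"grip":0},
  {"slide":[27.6,30.9,-5.4],"angular":[0,0,-0.011],"grip":0},
  {"slide":[27.6,30.9,-5.4],"angular":[0,0,-0.011],"grip":0},
  {"slide":[27.6,30.9,-5.4],"angular":[0,0,-0.011],"grip":0},
  {"slide":[27.6,30.9,-5.4],"angular":[0,0,-0.011],"grip":0},
  {"slide":[27.6,30.9,-5.4],"angular":[0,0,-0.011],"grip":0},
  {"slide":[27.6,30.9,-5.4],"angular":[0,0,-0.011],"grip":0},
  {"slide":[0,0,0],"angular":[0,0,0],"grip":0},
  {"slide":[0,0,0],"angular":[0,0,0],"grip":0},
])

```text
t: 1.85
position: [0.6607, -0.0826, 0.1489]
ee_rot: [[0.966, 0.258, -0.002], [0.258, -0.966, -0.0], [-0.002, -0.001, -1.0]]
ft_force: [0.4, -0.5, 0.0]
grip_width: -0.0004
grip_force: 0.0
```

drive_tool([
  {"slide":[0,-1.5,-10],"angular":[0,0,0],"grip":0},
  {"slide":[0,0,-8],"angular":[0,0,0],"grip":0},
  {"slide":[0,0,-5],"angular":[0,0,0],"grip":0},
  {"slide":[0,0,-2],"angular":[0,0,0],"grip":0},
  {"slide":[0,0,-1],"angular":[0,0,0],"grip":0},
  {"slide":[0,0,0],"angular":[0,0,0],"grip":0},
  {"slide":[0,0,0],"angular":[0,0,0],"grip":0},
])

```text
t: 2.55
position: [0.6609, -0.085, 0.1247]
ee_rot: [[0.967, 0.256, 0.001], [0.256, -0.967, -0.0], [0.001, 0.0, -1.0]]
ft_force: [0.3, -0.5, -0.4]
grip_width: 0.0001
grip_force: 0.0
```

drive_tool([
  {"slide":[0,0,-2],"angular":[0,0,0],"grip":0},
  {"slide":[0,0,-1],"angular":[0,0,0],"grip":0},
  {"slide":[0,0,-1],"angular":[0,0,0],"grip":0},
  {"slide":[0,0,0],"angular":[0,0,0],"grip":0},
  {"slide":[0,0,0],"angular":[0,0,0],"grip":0},
])

```text
t: 3.05
position: [0.6609, -0.0849, 0.1205]
ee_rot: [[0.967, 0.256, 0.0], [0.256, -0.967, -0.0], [0.0, 0.0, -1.0]]
ft_force: [0.7, -0.1, 1.0]
grip_width: 0.0002
grip_force: 0.5
```

drive_tool([
  {"slide":[0,0,-1],"angular":[0,0,0],"grip":0},
  {"slide":[0,0,-0.5],"angular":[0,0,0],"grip":0},
  {"slide":[0,0,0],"angular":[0,0,0],"grip":0},
  {"slide":[0,0,0],"angular":[0,0,0],"grip":0},
])

```text
t: 3.45
position: [0.6608, -0.0849, 0.1188]
ee_rot: [[0.967, 0.256, 0.0], [0.256, -0.967, 0.0], [0.0, 0.0, -1.0]]
ft_force: [1.3, -0.3, 0.8]
grip_width: 0.0002
grip_force: 0.6
```

drive_tool([
  {"slide":[0,0,-1],"angular":[0,0,0],"grip":0},
  {"slide":[0,0,0],"angular":[0,0,0],"grip":0},
  {"slide":[0,0,0],"angular":[0,0,0],"grip":0},
])

```text
t: 3.75
position: [0.6608, -0.0849, 0.1178]
ee_rot: [[0.967, 0.256, 0.0], [0.256, -0.967, 0.0], [0.0, -0.0, -1.0]]
ft_force: [1.1, -0.0, 1.0]
grip_width: 0.0003
grip_force: 0.7
```

drive_tool([
  {"slide":[0,0,-0.5],"angular":[0,0,0],"grip":0},
  {"slide":[0,0,0],"angular":[0,0,0],"grip":0},
  {"slide":[0,0,0],"angular":[0,0,0],"grip":0},
])

```text
t: 4.05
position: [0.6608, -0.0849, 0.1173]
ee_rot: [[0.967, 0.256, 0.0], [0.256, -0.967, 0.0], [0.0, 0.0, -1.0]]
ft_force: [1.1, 0.4, 1.1]
grip_width: 0.0
grip_force: 0.8
```

drive_tool([
  {"slide":[0,0,-0.5],"angular":[0,0,0],"grip":0},
  {"slide":[0,0,0],"angular":[0,0,0],"grip":0},
  {"slide":[0,0,0],"angular":[0,0,0],"grip":0},
])

```text
t: 4.35
position: [0.6608, -0.0849, 0.117]
ee_rot: [[0.967, 0.256, 0.0], [0.256, -0.967, -0.0], [0.0, 0.0, -1.0]]
ft_force: [0.9, 0.8, 3.3]
grip_width: -0.0004
grip_force: 1.6
```

drive_tool([
  {"slide":[0,0,-0.5],"angular":[0,0,0],"grip":0},
  {"slide":[0,0,0],"angular":[0,0,0],"grip":0},
  {"slide":[0,0,0],"angular":[0,0,0],"grip":0},
])

```text
t: 4.65
position: [0.6608, -0.0849, 0.1167]
ee_rot: [[0.967, 0.256, 0.0], [0.256, -0.967, -0.0], [0.0, 0.0, -1.0]]
ft_force: [0.0, -0.5, 4.4]
grip_width: 0.0
grip_force: 2.4
```

drive_tool([
  {"slide":[0,0,0],"angular":[0,0,0],"grip":0},
  {"slide":[0,0,0],"angular":[0,0,0],"grip":0},
  {"slide":[0,0,0],"angular":[0,0,0],"grip":0},
  {"slide":[0,0,0],"angular":[0,0,0],"grip":0},
  {"slide":[0,0,0],"angular":[0,0,0],"grip":0},
  {"slide":[0,0,0],"angular":[0,0,0],"grip":0},
  {"slide":[0,0,0],"angular":[0,0,0],"grip":0},
  {"slide":[0,0,-2],"angular":[0,0,0],"grip":0},
  {"slide":[0,0,-2],"angular":[0,0,0],"grip":0},
  {"slide":[0,0,-2],"angular":[0,0,0],"grip":0},
  {"slide":[0,0,-1],"angular":[0,0,0],"grip":0},
  {"slide":[0,0,0],"angular":[0,0,0],"grip":0},
  {"slide":[0,0,0],"angular":[0,0,0],"grip":0},
])

```text
t: 5.95
position: [0.6609, -0.0849, 0.1118]
ee_rot: [[0.967, 0.256, 0.002], [0.256, -0.967, -0.0], [0.002, 0.001, -1.0]]
ft_force: [-2.9, 1.1, 12.1]
grip_width: 0.0001
grip_force: 6.4
```

drive_tool([
  {"slide":[0,0,5],"angular":[0,0,0],"grip":0},
  {"slide":[0,0,30],"angular":[0,0,0],"grip":0},
  {"slide":[0,0,40],"angular":[0,0,0],"grip":0.5},
  {"slide":[-6.8,38.1,0],"angular":[0,0,0],"grip":1},
  {"slide":[-6.8,38.1,0],"angular":[0,0,0],"grip":1},
  {"slide":[-6.8,38.1,0],"angular":[0,0,0],"grip":1},
  {"slide":[-6.8,38.1,0],"angular":[0,0,0],"grip":1},
  {"slide":[-6.8,38.1,0],"angular":[0,0,0],"grip":1},
  {"slide":[-6.8,38.1,0],"angular":[0,0,0],"grip":1},
  {"slide":[-6.8,38.1,0],"angular":[0,0,0],"grip":1},
  {"slide":[-6.8,38.1,0],"angular":[0,0,0],"grip":1},
  {"slide":[-6.8,38.1,0],"angular":[0,0,0],"grip":1},
  {"slide":[-6.8,38.1,0],"angular":[0,0,0],"grip":1},
  {"slide":[-6.8,38.1,0],"angular":[0,0,0],"grip":1},
  {"slide":[-6.8,38.1,0],"angular":[0,0,0],"grip":1},
  {"slide":[0,0,-30],"angular":[0,0,0],"grip":1},
  {"slide":[0,0,-40],"angular":[0,0,0],"grip":1},
  {"slide":[0,0,0],"angular":[0,0,0],"grip":1},
  {"slide":[0,0,0],"angular":[0,0,0],"grip":1},
])

```text
t: 7.85
position: [0.5783, 0.3715, 0.1124]
ee_rot: [[0.967, 0.256, -0.004], [0.256, -0.967, -0.003], [-0.005, 0.001, -1.0]]
ft_force: [-0.3, 0.2, 0.4]
grip_width: 0.0857
grip_force: 0.0
```

Run:
```python
from h import *
shot("side","s2.png",(170,240,420,420),3)
```

```text
(no output)
```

View pics/s2.png

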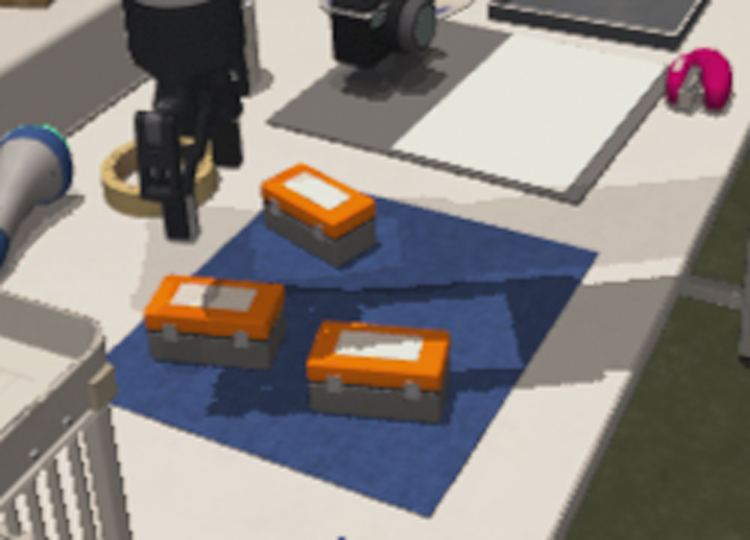

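The hand is open above the left-rear case. Shown are all three cases standing undisturbed on the mat.

drive_tool([
  {"slide":[1,1,-30],"angular":[0,0,0],"grip":1},
  {"slide":[0,0,-30],"angular":[0,0,0],"grip":1},
  {"slide":[0,0,-25],"angular":[0,0,0],"grip":1},
  {"slide":[0,0,-10],"angular":[0,0,0],"grip":1},
  {"slide":[0,0,-6],"angular":[0,0,0],"grip":1},
  {"slide":[0,0,0],"angular":[0,0,0],"grip":0.3},
  {"slide":[0,0,0],"angular":[0,0,0],"grip":0.3},
  {"slide":[0,0,0],"angular":[0,0,0],"grip":0.3},
  {"slide":[0,0,0],"angular":[0,0,0],"grip":0.3},
  {"slide":[0,0,0],"angular":[0,0,0],"grip":0.3},
], grip_force=60)

```text
t: 8.9
position: [0.5812, 0.3743, 0.0158]
ee_rot: [[0.967, 0.256, 0.003], [0.256, -0.967, 0.002], [0.004, -0.001, -1.0]]
ft_force: [-0.4, 1.8, 6.6]
grip_width: 0.0453
grip_force: 65.5
```

drive_tool([
  {"slide":[0,0,10],"angular":[0,0,0],"grip":0.3},
  {"slide":[0,0,20],"angular":[0,0,0],"grip":0.3},
  {"slide":[0,0,20],"angular":[0,0,0],"grip":0.3},
  {"slide":[0,0,0],"angular":[0,0,0],"grip":0.3},
  {"slide":[0,0,0],"angular":[0,0,0],"grip":0.3},
  {"slide":[0,0,0],"angular":[0,0,0],"grip":0.3},
])

```text
t: 9.5
position: [0.5791, 0.3726, 0.0608]
ee_rot: [[0.967, 0.256, -0.003], [0.256, -0.967, -0.002], [-0.004, 0.001, -1.0]]
ft_force: [-0.4, 0.8, -6.4]
grip_width: 0.045
grip_force: 64.4
```

Lifting the first case gives 6.4 N, so it is heavy. I'll place it in the far (right) slot of the field.

drive_tool([
  {"slide":[0,0,40],"angular":[0,0,0],"grip":0.3},
  {"slide":[0,0,40],"angular":[0,0,0],"grip":0.3},
  {"slide":[-8.2,-41.5,0],"angular":[0,0,-0.0263],"grip":0.3},
  {"slide":[-8.2,-41.5,0],"angular":[0,0,-0.0263],"grip":0.3},
  {"slide":[-8.2,-41.5,0],"angular":[0,0,-0.0263],"grip":0.3},
  {"slide":[-8.2,-41.5,0],"angular":[0,0,-0.0263],"grip":0.3},
  {"slide":[-8.2,-41.5,0],"angular":[0,0,-0.0263],"grip":0.3},
  {"slide":[-8.2,-41.5,0],"angular":[0,0,-0.0263],"grip":0.3},
  {"slide":[-8.2,-41.5,0],"angular":[0,0,-0.0263],"grip":0.3},
  {"slide":[-8.2,-41.5,0],"angular":[0,0,-0.0263],"grip":0.3},
  {"slide":[-8.2,-41.5,0],"angular":[0,0,-0.0263],"grip":0.3},
  {"slide":[-8.2,-41.5,0],"angular":[0,0,-0.0263],"grip":0.3},
  {"slide":[-8.2,-41.5,0],"angular":[0,0,-0.0263],"grip":0.3},
  {"slide":[-8.2,-41.5,0],"angular":[0,0,-0.0263],"grip":0.3},
  {"slide":[0,0,-35],"angular":[0,0,0],"grip":0.3},
  {"slide":[0,0,-35],"angular":[0,0,0],"grip":0.3},
  {"slide":[0,0,0],"angular":[0,0,0],"grip":0.3},
  {"slide":[0,0,0],"angular":[0,0,0],"grip":0.3},
])

```text
t: 11.3
position: [0.4808, -0.1244, 0.0723]
ee_rot: [[0.998, -0.057, -0.003], [-0.057, -0.998, 0.001], [-0.003, -0.001, -1.0]]
ft_force: [0.3, 0.3, -5.3]
grip_width: 0.0453
grip_force: 64.3
```

Run:
```python
from h import *
shot("side","s3.png",(200,200,450,380),3)
```

```text
(no output)
```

View pics/s3.png

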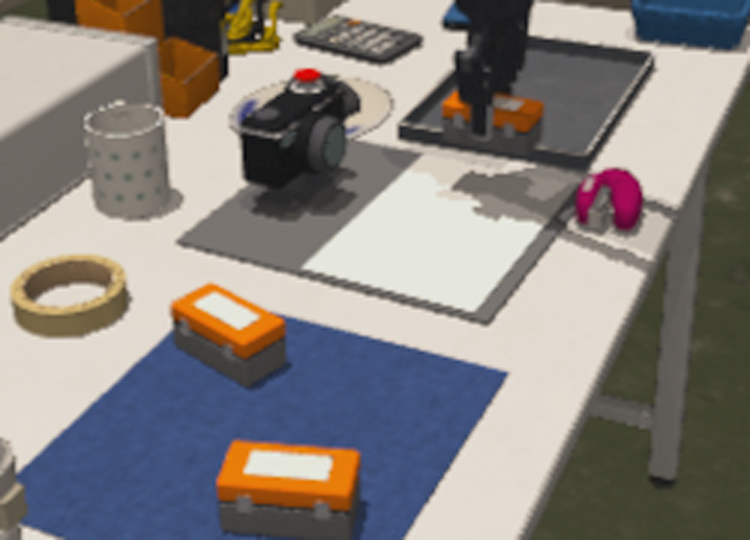

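The case hangs level over the right part of the field, and the other two cases stand untouched. I'll lower it and release.

drive_tool([
  {"slide":[0,0,-25],"angular":[0,0,0],"grip":0.3},
  {"slide":[0,0,-15],"angular":[0,0,0],"grip":0.3},
  {"slide":[0,0,-7],"angular":[0,0,0],"grip":0.3},
  {"slide":[0,0,-3],"angular":[0,0,0],"grip":0.3},
  {"slide":[0,0,-1],"angular":[0,0,0],"grip":0.3},
  {"slide":[0,0,0],"angular":[0,0,0],"grip":0.3},
  {"slide":[0,0,0],"angular":[0,0,0],"grip":0.3},
])

```text
t: 12.05
position: [0.4823, -0.1249, 0.0232]
ee_rot: [[0.998, -0.057, 0.001], [-0.057, -0.998, -0.0], [0.001, 0.0, -1.0]]
ft_force: [-0.2, 1.0, -4.9]
grip_width: 0.0451
grip_force: 64.4
```

drive_tool([
  {"slide":[0,0,-1],"angular":[0,0,0],"grip":0.3},
  {"slide":[0,0,-1],"angular":[0,0,0],"grip":0.3},
  {"slide":[0,0,-0.5],"angular":[0,0,0],"grip":0.3},
  {"slide":[0,0,0],"angular":[0,0,0],"grip":0.3},
])

```text
t: 12.45
position: [0.482, -0.1249, 0.0208]
ee_rot: [[0.998, -0.057, 0.001], [-0.057, -0.998, -0.0], [0.001, 0.0, -1.0]]
ft_force: [-4.0, 1.7, 3.7]
grip_width: 0.045
grip_force: 65.3
```

drive_tool([
  {"slide":[0,0,0],"angular":[0,0,0],"grip":0.7},
  {"slide":[0,0,0],"angular":[0,0,0],"grip":0.7},
  {"slide":[0,0,0],"angular":[0,0,0],"grip":0.7},
  {"slide":[0,0,10],"angular":[0,0,0],"grip":0.75},
  {"slide":[0,0,40],"angular":[0,0,0],"grip":0.75},
  {"slide":[0,0,40],"angular":[0,0,0],"grip":1},
  {"slide":[0,0,40],"angular":[0,0,0],"grip":1},
  {"slide":[11,38.8,0],"angular":[0,0,-0.0306],"grip":1},
  {"slide":[11,38.8,0],"angular":[0,0,-0.0306],"grip":1},
  {"slide":[11,38.8,0],"angular":[0,0,-0.0306],"grip":1},
  {"slide":[11,38.8,0],"angular":[0,0,-0.0306],"grip":1},
  {"slide":[11,38.8,0],"angular":[0,0,-0.0306],"grip":1},
  {"slide":[11,38.8,0],"angular":[0,0,-0.0306],"grip":1},
  {"slide":[11,38.8,0],"angular":[0,0,-0.0306],"grip":1},
  {"slide":[11,38.8,0],"angular":[0,0,-0.0306],"grip":1},
  {"slide":[11,38.8,0],"angular":[0,0,-0.0306],"grip":1},
  {"slide":[0,0,-30],"angular":[0,0,0],"grip":1},
  {"slide":[0,0,-20],"angular":[0,0,0],"grip":1},
  {"slide":[0,0,0],"angular":[0,0,0],"grip":1},
  {"slide":[0,0,0],"angular":[0,0,0],"grip":1},
])

```text
t: 14.45
position: [0.5808, 0.2244, 0.1005]
ee_rot: [[0.945, -0.326, -0.0], [-0.326, -0.945, 0.0], [-0.0, 0.0, -1.0]]
ft_force: [-0.3, -0.6, 0.5]
grip_width: 0.0853
grip_force: 0.0
```

Run:
```python
from h import *
f=shot("side","s4.png",(170,200,420,400),3); shot("top","t4.png",(150,160,400,330),3)
s=sense();p=s["position"];print(proj(f,p),proj(f,[.5809,.2247,.047]),proj(f,[p[0],p[1],.047]))
```

```text
(np.float64(273.0155046180376), np.float64(283.1902801937058)) (np.float64(274.73165504943063), np.float64(303.1998669781349)) (np.float64(274.5267735656131), np.float64(303.0841610332282))
```

View pics/s4.png

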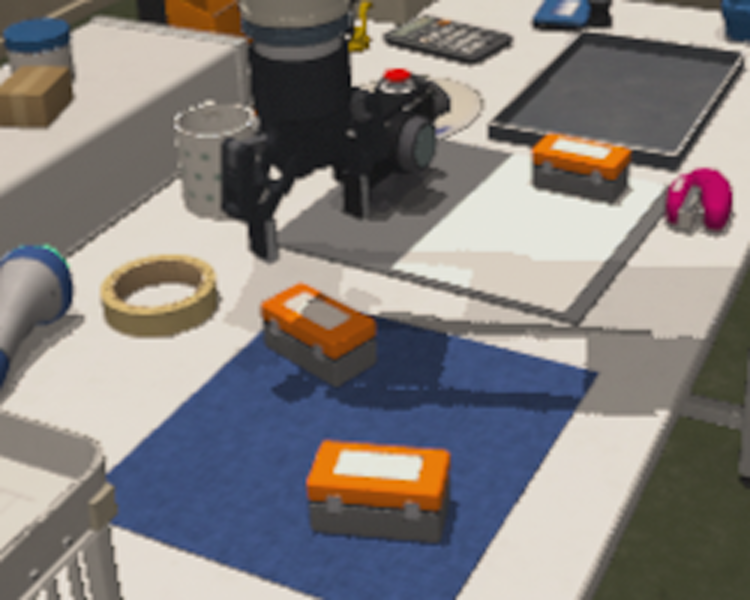

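The first case stands upright on the field. The next case's lid centre, at about (276,305), agrees with my measurement. Descending on it.

drive_tool([
  {"slide":[0,0,-30],"angular":[0,0,0],"grip":1},
  {"slide":[0,0,-30],"angular":[0,0,0],"grip":1},
  {"slide":[0,0,-18],"angular":[0,0,0],"grip":1},
  {"slide":[0,0,-10],"angular":[0,0,0],"grip":1},
  {"slide":[0,0,0],"angular":[0,0,0],"grip":0.3},
  {"slide":[0,0,0],"angular":[0,0,0],"grip":0.3},
  {"slide":[0,0,0],"angular":[0,0,0],"grip":0.3},
  {"slide":[0,0,0],"angular":[0,0,0],"grip":0.3},
  {"slide":[0,0,0],"angular":[0,0,0],"grip":0.3},
  {"slide":[0,0,10],"angular":[0,0,0],"grip":0.3},
  {"slide":[0,0,20],"angular":[0,0,0],"grip":0.3},
  {"slide":[0,0,20],"angular":[0,0,0],"grip":0.3},
  {"slide":[0,0,0],"angular":[0,0,0],"grip":0.3},
  {"slide":[0,0,0],"angular":[0,0,0],"grip":0.3},
  {"slide":[0,0,0],"angular":[0,0,0],"grip":0.3},
  {"slide":[0,0,0],"angular":[0,0,0],"grip":0.3},
])

```text
t: 16.15
position: [0.5799, 0.2242, 0.06]
ee_rot: [[0.945, -0.326, -0.003], [-0.326, -0.945, -0.001], [-0.002, 0.002, -1.0]]
ft_force: [-0.1, 0.7, -2.7]
grip_width: 0.045
grip_force: 63.1
```

drive_tool([
  {"slide":[0,0,0],"angular":[0,0,0],"grip":0.3},
])

```text
t: 16.25
position: [0.5802, 0.2242, 0.0605]
ee_rot: [[0.945, -0.326, -0.002], [-0.326, -0.945, -0.001], [-0.002, 0.001, -1.0]]
ft_force: [-0.2, 0.6, -1.2]
grip_width: 0.0452
grip_force: 63.1
```

About 2 N, so this case is empty. I'll set it back on the mat.

drive_tool([
  {"slide":[0,0,-25],"angular":[0,0,0],"grip":0.3},
  {"slide":[0,0,-13],"angular":[0,0,0],"grip":0.3},
  {"slide":[0,0,-5],"angular":[0,0,0],"grip":0.3},
  {"slide":[0,0,-2],"angular":[0,0,0],"grip":0.3},
  {"slide":[0,0,-1],"angular":[0,0,0],"grip":0.3},
  {"slide":[0,0,0],"angular":[0,0,0],"grip":0.3},
])

```text
t: 16.85
position: [0.5812, 0.2246, 0.0166]
ee_rot: [[0.945, -0.326, 0.001], [-0.326, -0.945, 0.0], [0.001, -0.001, -1.0]]
ft_force: [0.7, 0.2, -2.3]
grip_width: 0.0452
grip_force: 63.1
```

drive_tool([
  {"slide":[0,0,-1],"angular":[0,0,0],"grip":0.3},
  {"slide":[0,0,0],"angular":[0,0,0],"grip":0.3},
])

```text
t: 17.05
position: [0.581, 0.2246, 0.0153]
ee_rot: [[0.945, -0.326, 0.001], [-0.326, -0.945, 0.0], [0.001, -0.001, -1.0]]
ft_force: [-0.7, 0.8, -1.2]
grip_width: 0.0453
grip_force: 63.1
```

drive_tool([
  {"slide":[0,0,-1],"angular":[0,0,0],"grip":0.3},
  {"slide":[0,0,0],"angular":[0,0,0],"grip":0.8},
  {"slide":[0,0,0],"angular":[0,0,0],"grip":0.8},
  {"slide":[0,0,0],"angular":[0,0,0],"grip":0.8},
  {"slide":[0,0,15],"angular":[0,0,0],"grip":0.8},
  {"slide":[0,0,35],"angular":[0,0,0],"grip":1},
  {"slide":[0,0,40],"angular":[0,0,0],"grip":1},
  {"slide":[-22.2,24.9,0],"angular":[0,0,0.0985],"grip":1},
  {"slide":[-22.2,24.9,0],"angular":[0,0,0.0985],"grip":1},
  {"slide":[-22.2,24.9,0],"angular":[0,0,0.0985],"grip":1},
  {"slide":[-22.2,24.9,0],"angular":[0,0,0.0985],"grip":1},
  {"slide":[-22.2,24.9,0],"angular":[0,0,0.0985],"grip":1},
  {"slide":[-22.2,24.9,0],"angular":[0,0,0.0985],"grip":1},
  {"slide":[0,0,0],"angular":[0,0,0],"grip":1},
  {"slide":[0,0,0],"angular":[0,0,0],"grip":1},
])

```text
t: 18.55
position: [0.4475, 0.3744, 0.1051]
ee_rot: [[0.967, 0.257, 0.001], [0.257, -0.967, 0.001], [0.002, -0.0, -1.0]]
ft_force: [0.3, -0.1, -0.3]
grip_width: 0.0857
grip_force: 0.0
```

drive_tool([
  {"slide":[0,0,-30],"angular":[0,0,0],"grip":1},
  {"slide":[0,0,-30],"angular":[0,0,0],"grip":1},
  {"slide":[0,0,-20],"angular":[0,0,0],"grip":1},
  {"slide":[0,0,-12],"angular":[0,0,0],"grip":1},
  {"slide":[0,0,0],"angular":[0,0,0],"grip":0.3},
  {"slide":[0,0,0],"angular":[0,0,0],"grip":0.3},
  {"slide":[0,0,0],"angular":[0,0,0],"grip":0.3},
  {"slide":[0,0,0],"angular":[0,0,0],"grip":0.3},
  {"slide":[0,0,0],"angular":[0,0,0],"grip":0.3},
  {"slide":[0,0,10],"angular":[0,0,0],"grip":0.3},
  {"slide":[0,0,20],"angular":[0,0,0],"grip":0.3},
  {"slide":[0,0,20],"angular":[0,0,0],"grip":0.3},
  {"slide":[0,0,0],"angular":[0,0,0],"grip":0.3},
  {"slide":[0,0,0],"angular":[0,0,0],"grip":0.3},
  {"slide":[0,0,0],"angular":[0,0,0],"grip":0.3},
  {"slide":[0,0,0],"angular":[0,0,0],"grip":0.3},
])

```text
t: 20.15
position: [0.4467, 0.3732, 0.0598]
ee_rot: [[0.967, 0.256, -0.003], [0.256, -0.967, -0.002], [-0.003, 0.001, -1.0]]
ft_force: [-0.3, 0.1, -4.7]
grip_width: 0.0452
grip_force: 64.0
```

About 4.8 N, so this one is heavy. I'll place it in the left slot of the field.

drive_tool([
  {"slide":[0,0,30],"angular":[0,0,0],"grip":0.3},
  {"slide":[0,0,30],"angular":[0,0,0],"grip":0.3},
  {"slide":[4.8,-36.5,0],"angular":[0,0,-0.035],"grip":0.3},
  {"slide":[4.8,-36.5,0],"angular":[0,0,-0.035],"grip":0.3},
  {"slide":[4.8,-36.5,0],"angular":[0,0,-0.035],"grip":0.3},
  {"slide":[4.8,-36.5,0],"angular":[0,0,-0.035],"grip":0.3},
  {"slide":[4.8,-36.5,0],"angular":[0,0,-0.035],"grip":0.3},
  {"slide":[4.8,-36.5,0],"angular":[0,0,-0.035],"grip":0.3},
  {"slide":[4.8,-36.5,0],"angular":[0,0,-0.035],"grip":0.3},
  {"slide":[4.8,-36.5,0],"angular":[0,0,-0.035],"grip":0.3},
  {"slide":[4.8,-36.5,0],"angular":[0,0,-0.035],"grip":0.3},
  {"slide":[0,0,-35],"angular":[0,0,0],"grip":0.3},
  {"slide":[0,0,-35],"angular":[0,0,0],"grip":0.3},
  {"slide":[0,0,-15],"angular":[0,0,0],"grip":0.3},
  {"slide":[0,0,-8],"angular":[0,0,0],"grip":0.3},
  {"slide":[0,0,-3],"angular":[0,0,0],"grip":0.3},
  {"slide":[0,0,0],"angular":[0,0,0],"grip":0.3},
  {"slide":[0,0,0],"angular":[0,0,0],"grip":0.3},
])

```text
t: 21.95
position: [0.4918, 0.0456, 0.0275]
ee_rot: [[0.998, -0.056, 0.003], [-0.056, -0.998, 0.0], [0.003, -0.0, -1.0]]
ft_force: [0.6, -0.2, -5.2]
grip_width: 0.0452
grip_force: 63.8
```

drive_tool([
  {"slide":[0,0,-1],"angular":[0,0,0],"grip":0.3},
  {"slide":[0,0,-1],"angular":[0,0,0],"grip":0.3},
  {"slide":[0,0,0],"angular":[0,0,0],"grip":0.3},
])

```text
t: 22.25
position: [0.4909, 0.0454, 0.024]
ee_rot: [[0.998, -0.056, 0.0], [-0.056, -0.998, 0.0], [0.0, -0.0, -1.0]]
ft_force: [-0.5, 0.1, -4.8]
grip_width: 0.0452
grip_force: 63.8
```

drive_tool([
  {"slide":[0,0,-1],"angular":[0,0,0],"grip":0.3},
  {"slide":[0,0,-1],"angular":[0,0,0],"grip":0.3},
  {"slide":[0,0,-0.5],"angular":[0,0,0],"grip":0.3},
  {"slide":[0,0,0],"angular":[0,0,0],"grip":0.3},
])

```text
t: 22.65
position: [0.4906, 0.0454, 0.0211]
ee_rot: [[0.998, -0.056, -0.0], [-0.056, -0.998, 0.0], [-0.0, -0.0, -1.0]]
ft_force: [0.1, 0.2, -4.4]
grip_width: 0.0456
grip_force: 63.8
```

drive_tool([
  {"slide":[0,0,-1],"angular":[0,0,0],"grip":0.3},
  {"slide":[0,0,0],"angular":[0,0,0],"grip":0.3},
])

```text
t: 22.85
position: [0.4907, 0.0454, 0.0201]
ee_rot: [[0.998, -0.056, -0.0], [-0.056, -0.998, 0.0], [-0.0, -0.0, -1.0]]
ft_force: [-0.5, -0.7, -5.2]
grip_width: 0.0449
grip_force: 63.8
```

drive_tool([
  {"slide":[0,0,-0.7],"angular":[0,0,0],"grip":0.3},
  {"slide":[0,0,0],"angular":[0,0,0],"grip":0.3},
])

```text
t: 23.05
position: [0.4907, 0.0454, 0.0194]
ee_rot: [[0.998, -0.056, -0.0], [-0.056, -0.998, 0.0], [-0.0, 0.0, -1.0]]
ft_force: [0.2, -0.7, -4.9]
grip_width: 0.0453
grip_force: 63.8
```

drive_tool([
  {"slide":[0,0,-0.8],"angular":[0,0,0],"grip":0.3},
  {"slide":[0,0,-0.7],"angular":[0,0,0],"grip":0.3},
  {"slide":[0,0,0],"angular":[0,0,0],"grip":0.3},
])

```text
t: 23.35
position: [0.4907, 0.0454, 0.0193]
ee_rot: [[0.998, -0.056, 0.0], [-0.056, -0.998, -0.0], [0.0, 0.0, -1.0]]
ft_force: [-6.1, -0.2, 3.6]
grip_width: 0.0453
grip_force: 65.2
```

drive_tool([
  {"slide":[0,0,0],"angular":[0,0,0],"grip":0.75},
  {"slide":[0,0,0],"angular":[0,0,0],"grip":0.75},
  {"slide":[0,0,0],"angular":[0,0,0],"grip":0.75},
  {"slide":[0,0,10],"angular":[0,0,0],"grip":0.75},
  {"slide":[0,0,40],"angular":[0,0,0],"grip":0.75},
  {"slide":[0,0,40],"angular":[0,0,0],"grip":0},
  {"slide":[0,0,41],"angular":[0,0,0],"grip":0},
  {"slide":[28.3,-21.7,0],"angular":[0,0,0],"grip":0},
  {"slide":[28.3,-21.7,0],"angular":[0,0,0],"grip":0},
  {"slide":[28.3,-21.7,0],"angular":[0,0,0],"grip":0},
  {"slide":[28.3,-21.7,0],"angular":[0,0,0],"grip":0},
  {"slide":[28.3,-21.7,0],"angular":[0,0,0],"grip":0},
  {"slide":[28.3,-21.7,0],"angular":[0,0,0],"grip":0},
  {"slide":[0,0,-10],"angular":[0,0,0],"grip":0},
  {"slide":[0,0,-10],"angular":[0,0,0],"grip":0},
  {"slide":[0,0,0],"angular":[0,0,0],"grip":0},
  {"slide":[0,0,0],"angular":[0,0,0],"grip":0},
])

```text
t: 25.05
position: [0.6598, -0.0839, 0.1293]
ee_rot: [[0.998, -0.055, -0.0], [-0.055, -0.998, 0.0], [-0.0, -0.0, -1.0]]
ft_force: [-0.4, 0.2, -0.3]
grip_width: 0.0
grip_force: 0.0
```

Run:
```python
from h import *
f=shot("side","s5.png",(170,200,420,400),3)
```

```text
(no output)
```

View pics/s5.png

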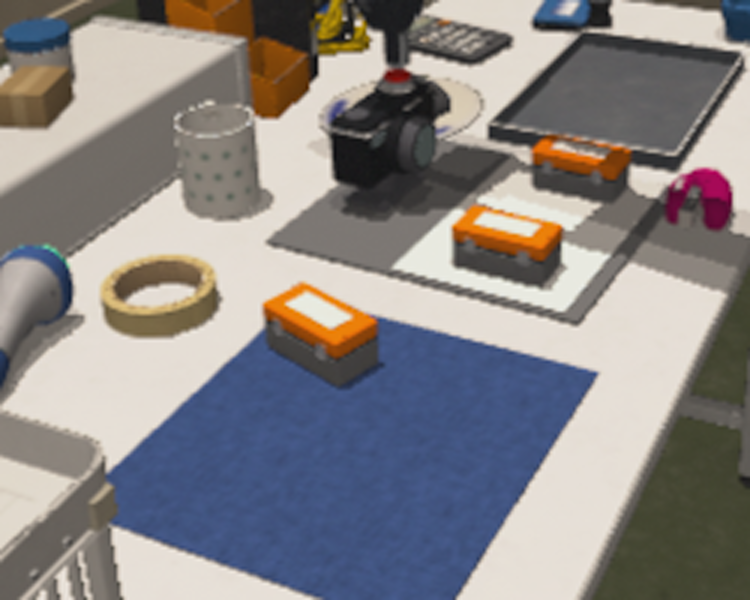

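Both heavy cases stand on the field and the empty one is on the mat. Next is the second two-step press.

drive_tool([
  {"slide":[0.7,-0.8,-4],"angular":[0,0,0],"grip":0},
  {"slide":[0,0,-3],"angular":[0,0,0],"grip":0},
  {"slide":[0,0,-1.5],"angular":[0,0,0],"grip":0},
  {"slide":[0,0,-1.5],"angular":[0,0,0],"grip":0},
  {"slide":[0,0,-1],"angular":[0,0,0],"grip":0},
  {"slide":[0,0,-0.7],"angular":[0,0,0],"grip":0},
  {"slide":[0,0,0],"angular":[0,0,0],"grip":0},
  {"slide":[0,0,0],"angular":[0,0,0],"grip":0},
])

```text
t: 25.9
position: [0.6613, -0.0856, 0.1175]
ee_rot: [[0.998, -0.056, 0.0], [-0.056, -0.998, 0.0], [0.0, -0.0, -1.0]]
ft_force: [-1.3, 1.1, 2.1]
grip_width: -0.0001
grip_force: 0.8
```

drive_tool([
  {"slide":[0,0,-0.5],"angular":[0,0,0],"grip":0},
  {"slide":[0,0,0],"angular":[0,0,0],"grip":0},
  {"slide":[0,0,0],"angular":[0,0,0],"grip":0},
])

```text
t: 26.2
position: [0.6613, -0.0856, 0.1171]
ee_rot: [[0.998, -0.056, 0.0], [-0.056, -0.998, 0.0], [0.0, -0.0, -1.0]]
ft_force: [-0.4, 1.1, 2.6]
grip_width: 0.0
grip_force: 1.2
```

drive_tool([
  {"slide":[0,0,-0.3],"angular":[0,0,0],"grip":0},
  {"slide":[0,0,0],"angular":[0,0,0],"grip":0},
  {"slide":[0,0,0],"angular":[0,0,0],"grip":0},
  {"slide":[0,0,0],"angular":[0,0,0],"grip":0},
  {"slide":[0,0,0],"angular":[0,0,0],"grip":0},
  {"slide":[0,0,0],"angular":[0,0,0],"grip":0},
  {"slide":[0,0,0],"angular":[0,0,0],"grip":0},
  {"slide":[0,0,0],"angular":[0,0,0],"grip":0},
  {"slide":[0,0,0],"angular":[0,0,0],"grip":0},
  {"slide":[0,0,-2],"angular":[0,0,0],"grip":0},
  {"slide":[0,0,-2],"angular":[0,0,0],"grip":0},
  {"slide":[0,0,-2],"angular":[0,0,0],"grip":0},
  {"slide":[0,0,-1.4],"angular":[0,0,0],"grip":0},
  {"slide":[0,0,0],"angular":[0,0,0],"grip":0},
  {"slide":[0,0,0],"angular":[0,0,0],"grip":0},
])

```text
t: 27.7
position: [0.6614, -0.0857, 0.1117]
ee_rot: [[0.998, -0.056, 0.002], [-0.056, -0.998, -0.0], [0.002, 0.0, -1.0]]
ft_force: [-5.3, 2.0, 12.6]
grip_width: -0.0002
grip_force: 6.5
```

drive_tool([
  {"slide":[0,0,15],"angular":[0,0,0],"grip":0},
  {"slide":[0,0,40],"angular":[0,0,0],"grip":0},
  {"slide":[-35.9,-7.9,0],"angular":[0,0,0],"grip":0.5},
  {"slide":[-35.9,-7.9,0],"angular":[0,0,0],"grip":1},
  {"slide":[-35.9,-7.9,0],"angular":[0,0,0],"grip":1},
  {"slide":[-35.9,-7.9,0],"angular":[0,0,0],"grip":1},
  {"slide":[-35.9,-7.9,0],"angular":[0,0,0],"grip":1},
  {"slide":[0,0,-30],"angular":[0,0,0],"grip":1},
  {"slide":[0,0,-30],"angular":[0,0,0],"grip":1},
  {"slide":[0,0,-30],"angular":[0,0,0],"grip":1},
  {"slide":[0,0,-30],"angular":[0,0,0],"grip":1},
  {"slide":[0,0,-20],"angular":[0,0,0],"grip":1},
  {"slide":[0,0,-6],"angular":[0,0,0],"grip":1},
  {"slide":[0,0,0],"angular":[0,0,0],"grip":1},
])

```text
t: 29.1
position: [0.4809, -0.1251, 0.017]
ee_rot: [[0.998, -0.056, -0.003], [-0.056, -0.998, 0.001], [-0.003, -0.0, -1.0]]
ft_force: [0.3, -0.1, 0.4]
grip_width: 0.0854
grip_force: 0.0
```

drive_tool([
  {"slide":[0,0,0],"angular":[0,0,0],"grip":0.3},
  {"slide":[0,0,0],"angular":[0,0,0],"grip":0.3},
  {"slide":[0,0,0],"angular":[0,0,0],"grip":0.3},
  {"slide":[0,0,0],"angular":[0,0,0],"grip":0.3},
  {"slide":[0,0,0],"angular":[0,0,0],"grip":0.3},
  {"slide":[0,0,15],"angular":[0,0,0],"grip":0.3},
  {"slide":[0,0,35],"angular":[0,0,0],"grip":0.3},
  {"slide":[0,0,0],"angular":[0,0,0],"grip":0.3},
  {"slide":[0,0,0],"angular":[0,0,0],"grip":0.3},
])

```text
t: 30.0
position: [0.482, -0.1253, 0.0682]
ee_rot: [[0.998, -0.056, 0.001], [-0.056, -0.998, -0.001], [0.001, 0.0, -1.0]]
ft_force: [0.9, -0.4, -5.4]
grip_width: 0.0455
grip_force: 63.8
```

drive_tool([
  {"slide":[0,0,30],"angular":[0,0,0],"grip":0.3},
  {"slide":[3.6,-39.4,0],"angular":[0,0,0.007],"grip":0.3},
  {"slide":[3.6,-39.4,0],"angular":[0,0,0.007],"grip":0.3},
  {"slide":[3.6,-39.4,0],"angular":[0,0,0.007],"grip":0.3},
  {"slide":[3.6,-39.4,0],"angular":[0,0,0.007],"grip":0.3},
  {"slide":[3.6,-39.4,0],"angular":[0,0,0.007],"grip":0.3},
  {"slide":[3.6,-39.4,0],"angular":[0,0,0.007],"grip":0.3},
  {"slide":[3.6,-39.4,0],"angular":[0,0,0.007],"grip":0.3},
  {"slide":[3.6,-39.4,0],"angular":[0,0,0.007],"grip":0.3},
  {"slide":[0,0,0],"angular":[0,0,0],"grip":0.3},
  {"slide":[0,0,-30],"angular":[0,0,0],"grip":0.3},
  {"slide":[0,0,-30],"angular":[0,0,0],"grip":0.3},
  {"slide":[0,0,-14],"angular":[0,0,0],"grip":0.3},
  {"slide":[0,0,-6],"angular":[0,0,0],"grip":0.3},
  {"slide":[0,0,-2],"angular":[0,0,0],"grip":0.3},
  {"slide":[0,0,0],"angular":[0,0,0],"grip":0.3},
  {"slide":[0,0,0],"angular":[0,0,0],"grip":0.3},
])

```text
t: 31.7
position: [0.5114, -0.441, 0.0181]
ee_rot: [[1.0, -0.0, 0.002], [-0.0, -1.0, -0.002], [0.002, 0.002, -1.0]]
ft_force: [-0.4, -0.2, -5.0]
grip_width: 0.0454
grip_force: 64.6
```

drive_tool([
  {"slide":[0,0,-1],"angular":[0,0,0],"grip":0.3},
  {"slide":[0,0,-1],"angular":[0,0,0],"grip":0.3},
  {"slide":[0,0,0],"angular":[0,0,0],"grip":0.3},
])

```text
t: 32.0
position: [0.5106, -0.4404, 0.0143]
ee_rot: [[1.0, -0.0, 0.0], [-0.0, -1.0, -0.0], [0.0, 0.0, -1.0]]
ft_force: [-0.2, -0.2, -6.6]
grip_width: 0.0453
grip_force: 64.6
```

drive_tool([
  {"slide":[0,0,-1],"angular":[0,0,0],"grip":0.3},
  {"slide":[0,0,-0.8],"angular":[0,0,0],"grip":0.3},
  {"slide":[0,0,0],"angular":[0,0,0],"grip":0.3},
])

```text
t: 32.3
position: [0.5106, -0.4405, 0.0137]
ee_rot: [[1.0, -0.0, 0.0], [-0.0, -1.0, -0.0], [0.0, 0.0, -1.0]]
ft_force: [-4.1, 2.2, 3.7]
grip_width: 0.0455
grip_force: 65.5
```

drive_tool([
  {"slide":[0,0,-0.7],"angular":[0,0,0],"grip":0.3},
  {"slide":[0,0,0],"angular":[0,0,0],"grip":0.3},
])

```text
t: 32.5
position: [0.5106, -0.4404, 0.0137]
ee_rot: [[1.0, -0.0, 0.001], [-0.0, -1.0, -0.001], [0.001, 0.001, -1.0]]
ft_force: [-5.2, 5.2, 5.7]
grip_width: 0.0456
grip_force: 66.1
```

drive_tool([
  {"slide":[0,0,0],"angular":[0,0,0],"grip":0.75},
  {"slide":[0,0,0],"angular":[0,0,0],"grip":0.75},
  {"slide":[0,0,0],"angular":[0,0,0],"grip":0.75},
  {"slide":[0,0,15],"angular":[0,0,0],"grip":0.75},
  {"slide":[0,0,45],"angular":[0,0,0],"grip":0.75},
  {"slide":[0,0,50],"angular":[0,0,0],"grip":1},
  {"slide":[-1.65,40.5,0],"angular":[0,0,-0.0047],"grip":1},
  {"slide":[-1.65,40.5,0],"angular":[0,0,-0.0047],"grip":1},
  {"slide":[-1.65,40.5,0],"angular":[0,0,-0.0047],"grip":1},
  {"slide":[-1.65,40.5,0],"angular":[0,0,-0.0047],"grip":1},
  {"slide":[-1.65,40.5,0],"angular":[0,0,-0.0047],"grip":1},
  {"slide":[-1.65,40.5,0],"angular":[0,0,-0.0047],"grip":1},
  {"slide":[-1.65,40.5,0],"angular":[0,0,-0.0047],"grip":1},
  {"slide":[-1.65,40.5,0],"angular":[0,0,-0.0047],"grip":1},
  {"slide":[-1.65,40.5,0],"angular":[0,0,-0.0047],"grip":1},
  {"slide":[-1.65,40.5,0],"angular":[0,0,-0.0047],"grip":1},
  {"slide":[-1.65,40.5,0],"angular":[0,0,-0.0047],"grip":1},
  {"slide":[-1.65,40.5,0],"angular":[0,0,-0.0047],"grip":1},
  {"slide":[0,0,0],"angular":[0,0,0],"grip":1},
  {"slide":[0,0,0],"angular":[0,0,0],"grip":1},
])

```text
t: 34.5
position: [0.491, 0.0462, 0.1228]
ee_rot: [[0.999, -0.054, 0.002], [-0.054, -0.999, -0.0], [0.002, 0.0, -1.0]]
ft_force: [-0.5, -1.0, 0.8]
grip_width: 0.0853
grip_force: 0.0
```

drive_tool([
  {"slide":[0,0,-35],"angular":[0,0,0],"grip":1},
  {"slide":[0,0,-35],"angular":[0,0,0],"grip":1},
  {"slide":[0,0,-23],"angular":[0,0,0],"grip":1},
  {"slide":[0,0,-11],"angular":[0,0,0],"grip":1},
  {"slide":[0,0,0],"angular":[0,0,0],"grip":1},
  {"slide":[0,0,0],"angular":[0,0,0],"grip":0.3},
  {"slide":[0,0,0],"angular":[0,0,0],"grip":0.3},
  {"slide":[0,0,0],"angular":[0,0,0],"grip":0.3},
  {"slide":[0,0,0],"angular":[0,0,0],"grip":0.3},
  {"slide":[0,0,0],"angular":[0,0,0],"grip":0.3},
  {"slide":[0,0,15],"angular":[0,0,0],"grip":0.3},
  {"slide":[0,0,35],"angular":[0,0,0],"grip":0.3},
  {"slide":[0,0,0],"angular":[0,0,0],"grip":0.3},
  {"slide":[0,0,0],"angular":[0,0,0],"grip":0.3},
])

```text
t: 35.9
position: [0.491, 0.0458, 0.068]
ee_rot: [[0.998, -0.056, 0.001], [-0.056, -0.998, 0.0], [0.001, -0.0, -1.0]]
ft_force: [-0.1, 0.6, -5.7]
grip_width: 0.0452
grip_force: 63.4
```

drive_tool([
  {"slide":[0,0,40],"angular":[0,0,0],"grip":0.3},
  {"slide":[2.2,-38.4,0],"angular":[0,0,0.0062],"grip":0.3},
  {"slide":[2.2,-38.4,0],"angular":[0,0,0.0062],"grip":0.3},
  {"slide":[2.2,-38.4,0],"angular":[0,0,0.0062],"grip":0.3},
  {"slide":[2.2,-38.4,0],"angular":[0,0,0.0062],"grip":0.3},
  {"slide":[2.2,-38.4,0],"angular":[0,0,0.0062],"grip":0.3},
  {"slide":[2.2,-38.4,0],"angular":[0,0,0.0062],"grip":0.3},
  {"slide":[2.2,-38.4,0],"angular":[0,0,0.0062],"grip":0.3},
  {"slide":[2.2,-38.4,0],"angular":[0,0,0.0062],"grip":0.3},
  {"slide":[2.2,-38.4,0],"angular":[0,0,0.0062],"grip":0.3},
  {"slide":[0,0,0],"angular":[0,0,0],"grip":0.3},
  {"slide":[0,0,-35],"angular":[0,0,0],"grip":0.3},
  {"slide":[0,0,-30],"angular":[0,0,0],"grip":0.3},
  {"slide":[0,0,-15],"angular":[0,0,0],"grip":0.3},
  {"slide":[0,0,-8],"angular":[0,0,0],"grip":0.3},
  {"slide":[0,0,-3],"angular":[0,0,0],"grip":0.3},
  {"slide":[0,0,0],"angular":[0,0,0],"grip":0.3},
  {"slide":[0,0,0],"angular":[0,0,0],"grip":0.3},
])

```text
t: 37.7
position: [0.5115, -0.3004, 0.0185]
ee_rot: [[1.0, -0.001, 0.002], [-0.001, -1.0, -0.002], [0.002, 0.002, -1.0]]
ft_force: [0.6, 0.1, -4.6]
grip_width: 0.0451
grip_force: 64.2
```

drive_tool([
  {"slide":[0,0,-1],"angular":[0,0,0],"grip":0.3},
  {"slide":[0,0,-0.8],"angular":[0,0,0],"grip":0.3},
  {"slide":[0,0,0],"angular":[0,0,0],"grip":0.3},
])

```text
t: 38.0
position: [0.5107, -0.3, 0.0152]
ee_rot: [[1.0, -0.001, 0.0], [-0.001, -1.0, -0.0], [0.0, 0.0, -1.0]]
ft_force: [-0.8, 0.2, -5.8]
grip_width: 0.0454
grip_force: 64.2
```

drive_tool([
  {"slide":[0,0,-1],"angular":[0,0,0],"grip":0.3},
  {"slide":[0,0,-0.8],"angular":[0,0,0],"grip":0.3},
  {"slide":[0,0,0],"angular":[0,0,0],"grip":0.3},
])

```text
t: 38.3
position: [0.5106, -0.3, 0.0136]
ee_rot: [[1.0, -0.001, 0.0], [-0.001, -1.0, -0.0], [0.0, 0.0, -1.0]]
ft_force: [-2.6, 0.8, -2.1]
grip_width: 0.0452
grip_force: 64.9
```

drive_tool([
  {"slide":[0,0,-0.5],"angular":[0,0,0],"grip":0.3},
  {"slide":[0,0,0],"angular":[0,0,0],"grip":0.3},
])

```text
t: 38.5
position: [0.5105, -0.3, 0.0135]
ee_rot: [[1.0, -0.001, 0.0], [-0.001, -1.0, -0.0], [0.0, 0.0, -1.0]]
ft_force: [-5.9, 2.3, 4.8]
grip_width: 0.0452
grip_force: 65.3
```

drive_tool([
  {"slide":[0,0,0],"angular":[0,0,0],"grip":0.75},
  {"slide":[0,0,0],"angular":[0,0,0],"grip":0.75},
  {"slide":[0,0,0],"angular":[0,0,0],"grip":0.75},
  {"slide":[0,0,15],"angular":[0,0,0],"grip":0.75},
  {"slide":[0,0,45],"angular":[0,0,0],"grip":0.75},
  {"slide":[0,0,45],"angular":[0,0,0],"grip":0.75},
  {"slide":[-30,-30,20],"angular":[0,0,0],"grip":0.75},
  {"slide":[-30,-30,20],"angular":[0,0,0],"grip":0.75},
  {"slide":[-30,-30,20],"angular":[0,0,0],"grip":0.75},
  {"slide":[-30,-30,0],"angular":[0,0,0],"grip":0.75},
  {"slide":[-30,-30,0],"angular":[0,0,0],"grip":0.75},
  {"slide":[-30,-30,0],"angular":[0,0,0],"grip":0.75},
  {"slide":[-30,-30,0],"angular":[0,0,0],"grip":0.75},
  {"slide":[0,0,0],"angular":[0,0,0],"grip":0.75},
  {"slide":[0,0,0],"angular":[0,0,0],"grip":0.75},
])

```text
t: 40.0
position: [0.3, -0.5105, 0.1785]
ee_rot: [[1.0, -0.003, 0.001], [-0.003, -1.0, -0.001], [0.001, 0.001, -1.0]]
ft_force: [0.4, 0.3, 0.5]
grip_width: 0.0642
grip_force: 0.0
```

Run:
```python
from h import *
a=vision.grab_frame("top")["pixels"][160:340,140:540,::-1];b=vision.grab_frame("side")["pixels"][190:380,160:560,::-1]
cv2.imwrite("pics/end.png",cv2.resize(np.vstack([a,b]),None,fx=1.6,fy=1.6))
```

```text
(no output)
```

View pics/end.png

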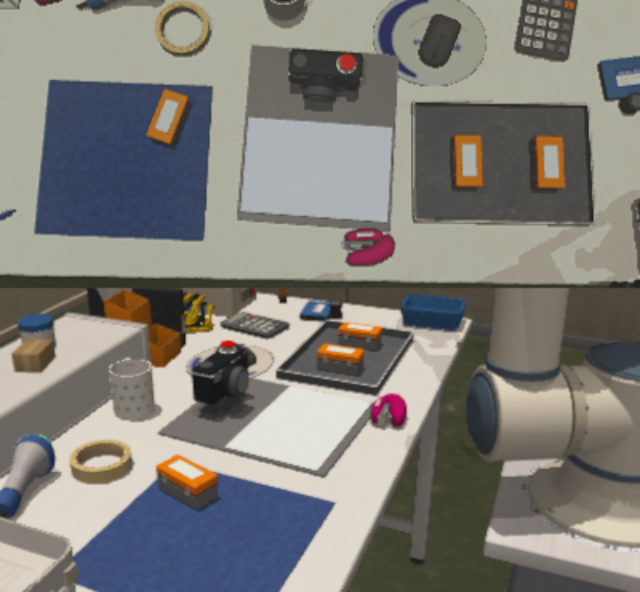

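Two cases stand upright in the tray at (468,161) and (549,161), and the empty one stands on the mat at (168,117). The field is empty, the stapler and tape are where they were, and the shutter is up. Handing in.

```bash
python3 -c "
from bench import order
print(order.finish_job())"
```

```text
the job is handed in; nothing more can be done
None
```

I handed the job in after about 40 s of robot time: both pictures taken with the two-step press, the two heavy cases upright in the steel tray, and the empty one standing on the mat; the hand-in returned no verdict.

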